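# Make room in the row and shelve the red-handled instrument bin

### The job

The row of blue instrument bins in the grey tray is packed too tightly for one more. First nudge the yellow-handled and the green-handled bin apart along the tray until there is room between them, then take the red-handled bin from the table and set it down, without dropping it, in the gap. All three must finish upright and flat on the tray floor, square to the tray, with red between yellow and green, and no bin may be tipped over on the way.

Things in the scene. Friction and masses are not known exactly. Their poses are not given: they have to be found in the camera images.
- red_bin: Loose blue bin of steel clamps, 120 mm (x) x 60 (y) x 60 high, under 0.5 kg, on a slick white runner plate. Red carry bar across its middle, along y: 12 thick in x, 60 long, 79 to 93 above the underside, on a black post at each side; grip it from above, fingers closing along x. Origin: centre of underside, z up; low end (-x) towards the robot. On the table left of the tray, by an unwanted white-barred bin.
- yellow_bin: Same bin (sizes, carry bar, origin as red_bin) with a yellow bar. Starts in the tray as the middle of a row of three, 1 to 5 mm apart, its x along the tray's x. It slides easily on its slick underside (friction about 0.2) and stays where it is left.
- green_bin: Same bin (sizes, carry bar, origin as red_bin) with a green bar. Starts in the tray next to yellow, on its +y or -y side; on yellow's other side is a like bin with a black bar, which slides along when yellow is pushed against it.
- tray: Grey steel tray, fixed; x away from the robot, y along the row. Outside 162 mm (x) x 296 (y), inside 150 x 284, floor 6 thick, lips to 22 above the table. The three bins start centred in it, about 48 mm free at each end; a fourth leaves 44 mm to spare, and needs both neighbours shifted. Origin: centre of its underside, on the table; z up.

How it is judged:
On the way:
1. yellow and green stand far enough apart for a bin (centres over 120 mm apart) while red is still clear of the tray (horizontal distance between yellow_bin and green_bin above 0.12 m and horizontal distance between red_bin and tray above 0.15 m), for 0.2 s.
At the end, for the whole second after the job is handed in: Red is between yellow and green (centre within 115 mm of each, those two over 115 mm apart); all three bins flat on the tray floor (within 6 mm), upright within 0.1 rad, x within 0.2 rad of the tray's x either way, within 25 mm of its long centre line, slower than 20 mm/s (horizontal distance between red_bin and yellow_bin below 0.115 m and horizontal distance between red_bin and green_bin below 0.115 m and horizontal distance between yellow_bin and green_bin above 0.115 m and z of red_bin in the frame of tray between 0.002 and 0.012 m and angle between each of red_bin, yellow_bin, green_bin's own z axis and vertical below 0.1 rad and angle between the x axis of each of red_bin, yellow_bin, green_bin and the x axis of tray, either way round below 0.2 rad and x of red_bin in the frame of tray between -0.025 and 0.025 m and linear speed of each of red_bin, yellow_bin, green_bin below 0.02 m/s and z of yellow_bin in the frame of tray between 0.002 and 0.012 m and x of yellow_bin in the frame of tray between -0.025 and 0.025 m and z of green_bin in the frame of tray between 0.002 and 0.012 m and x of green_bin in the frame of tray between -0.025 and 0.025 m); the robot touches nothing.
It fails at once if the red, yellow or green bin is tipped over (more than 0.6 rad) (angle between any of red_bin, yellow_bin, green_bin's own z axis and vertical above 0.6 rad).
It fails at once if the red bin is dropped or thrown (faster than 0.7 m/s with no finger on it) (linear speed of red_bin above 0.7 m/s and contact force between the fingers and red_bin below 0.05 N).
It also fails if it takes over 67 s, if anything falls off the work surface, if the arm or the gripper's body presses on something with over 40 N, if the wrist force passes 120 N, or if a joint passes its speed limit or range.

### The arm

A 6-joint arm with a two-finger parallel gripper is mounted at the origin on the work surface. World frame = base frame: x ahead of the robot, y to its left, z up, the work surface at z = 0. Lengths are in m, angles in rad, forces in N, time in s.
With the tool pointing down it reaches from about 0.3 to 0.875 m from the base axis. Payload 6.4 kg.
Tool frame: the origin (TCP) lies between the finger pads; the fingertips stand 19 mm ahead of it and the grasp point (between the pads) is the TCP; z points along the fingers, y is the direction in which the jaws open and shut (so a half turn about z gives the same grasp; the last joint's range is limited). The gripper opens to 85 mm and grips with 20 to 120 N. Pads are 22 mm wide; open, the fingers measure 114 mm over their backs; the gripper's body (76 mm by 85 mm) begins 54 mm behind the grasp point. The pads swing forward as they close: fully open they stand 13 mm farther back than shut.
Start: joints at [-1.332, 0.181, 1.607, -0, 1.354, -0.206], TCP at [0.247, -0.519, 0.25] pointing down, gripper open.
Joint ranges: [-2.99, 2.99], [-0.89, 2.07], [0.3, 2.58], [-1.14, 4.28], [0, 2.63], [-3.12, 3.12]. Speed limits (rad/s): [2.57, 2.57, 3.01, 3.14, 3.14, 3.14].

### API

Orientations are given as a unit quaternion [w, x, y, z].
In Python, from bench import * gives the robot as it stands.
- The arm moves only by the tool apply_moves, never from a script. Its argument "moves" is a list that holds one entry, the list of rows, each a list of 7 numbers: the shift along the tool's x, y, z in cm, then the turn, a rotation vector about the tool's x, y, z in rad, then the opening, from 0 (shut) to 1 (fully open). A call has 1 to 8 rows; each row is the pose to reach, as a shift and turn from the pose commanded when the call began, along the tool's axes at that moment; what a row does not reach only later rows make up. A row lasts 1/10 s, in which the tool goes at most 50 mm and 8.59 degrees, less where a joint would pass 70% of its speed; a pose out of reach is approached as far as the arm can. A call with a gripper value outside its range is refused whole. The fingers move at their own pace and stop on an object; the grip force is fixed at half the most. Time passes only in rows, so rows that repeat a pose let the fingers close. It gives the time, the measured TCP pose, the force and the opening at its end, in the units of the state.
- get_obs(): the state, without advancing time (a new reading comes with each control period).
- camera(name): name is "side" or "top"; returns the picture (384x512x3 uint8, red, green, blue); there is no depth.
- get_calibration(name): a dict with "vertical_fov" (degrees; the focal length in pixels is half the picture's height over the tangent of half this angle, whatever the lens; pixels are square), "cx", "cy" (the principal point, pixels), "R" (3x3) and "t" (3): a world point X has camera coordinates R X + t. Camera axes: x right, y down, z forward; pixel columns grow to the right and rows downward; lengths in m; the calibration is good to about 2 mm. A picture is of the moment at which its call begins. get_calibration takes no time and is no camera call.
- hand_in(): hands the job in, once; it reports no verdict.
The state is a dict: "time_s": time; "q": joint angles; "dq": joint speeds; "joint_efforts": joint torques, N m; "eef_pos": TCP position; "eef_rot": TCP orientation; "wrist_force": force on the tool from outside, world axes, zero at the start; "torque": the same for the moment, N m; "opening": opening from 0.0 (shut) to 1.0 (fully open).
Only numpy, scipy, OpenCV 4.12 (cv2) and the standard library are available. Lean on these libraries where they do the work, as an engineer would, in place of code of your own. Each camera call takes 0.05 s, during which the arm holds its last target. There are 200 camera calls.

## Working session

There is one attempt and no reset: what is moved stays moved. The work goes in short steps, Python scripts to look and compute and a tool call to move; the robot and the scene stay as the last step left them, time stands still between calls to the robot, and variables do not carry over. Pictures are saved under pics/ and viewed, about 8 in all and at most 12, crops included, and the job is handed in when it is done.

Besides the shell and the picture viewer there is one more tool, called after ">>>" as name(argument=value, ...) on one line, values as JSON. apply_moves: Moves the arm, as the interface text tells. Its arguments: {"type":"object","properties":{"moves":{"type":"array","items":{"type":"array","items":{"type":"array","items":{"type":"number"}}}}},"required":["moves"]}

```bash
mkdir -p pics; ls; python3 - <<'E'
from bench import *
import cv2
o=get_obs(); print({k:o[k] for k in ("time_s","q","eef_pos","eef_rot","wrist_force","opening")})
for n in("top","side"):
    c=get_calibration(n); print(n,c); cv2.imwrite(f"pics/{n}0.png",camera(n)[:,:,::-1])
a=cv2.imread("pics/top0.png");b=cv2.imread("pics/side0.png")
cv2.imwrite("pics/both0.png",cv2.resize(cv2.vconcat([a,b]),None,fx=.78,fy=.78) )
E
```

```text
pics
{'time_s': 0.0, 'q': array([-1.33230453e+00,  1.81540034e-01,  1.60801216e+00,  2.38686088e-05,
        1.35382731e+00, -2.06297640e-01]), 'eef_pos': array([ 0.24729992, -0.51851742,  0.2493827 ]), 'eef_rot': array([-8.93497211e-04,  9.75372232e-01,  2.20563392e-01, -2.73023121e-06]), 'wrist_force': array([1.11563197, 0.67468239, 0.23507074]), 'opening': 0.9987323906069637}
top {'vertical_fov': 44.946080075446204, 'cx': 255.09184566009512, 'cy': 185.99753582722673, 'R': array([[ 0.01205701, -0.99983736, -0.01341193],
       [-0.98185663, -0.00929959, -0.18939659],
       [ 0.18924106,  0.01545215, -0.98180907]]), 't': array([0.07755514, 0.56182396, 0.81063762])}
side {'vertical_fov': 47.15815323164885, 'cx': 252.8759439721166, 'cy': 190.31051797764007, 'R': array([[ 0.97341904, -0.22897643, -0.00501566],
       [-0.13607622, -0.56059137, -0.81683571],
       [ 0.18422439,  0.79580595, -0.57684857]]), 't': array([-0.51441506,  0.16042811,  0.79994931])}
```

View pics/top0.png

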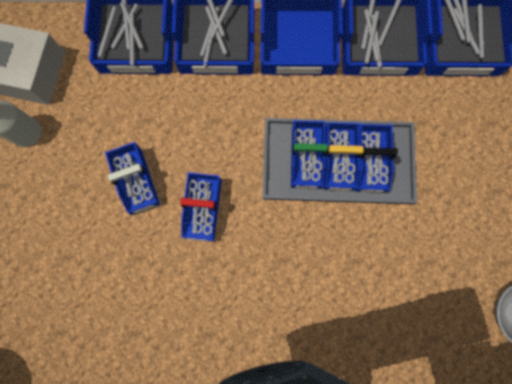

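View pics/side0.png

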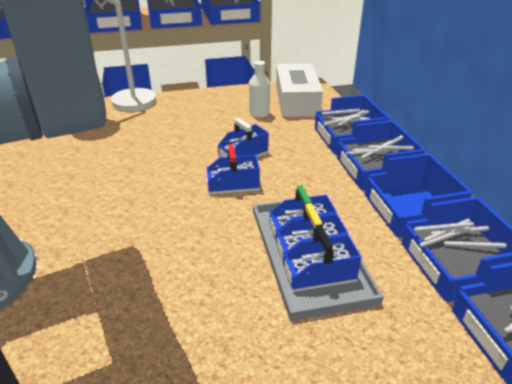

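The top view shows the green, yellow and black bars in the tray at (311,147), (346,149) and (380,153), with the red bar at (197,203) and the white one at (125,173). The side view agrees: green is on yellow's +y side.

```bash
cat > h.py <<'E'
from bench import *
import numpy as np, cv2
H={"red":[((0,150,110),(6,255,255)),((174,150,110),(180,255,255))],"yellow":[((18,150,120),(30,255,255))],"green":[((45,120,60),(85,255,255))]}
def mask(rgb,c):
    h=cv2.cvtColor(rgb,cv2.COLOR_RGB2HSV); m=0
    for lo,hi in H[c]: m=m|cv2.inRange(h,lo,hi)
    n,l,s,_=cv2.connectedComponentsWithStats(m)
    return (l==1+np.argmax(s[1:,4])).astype(np.uint8) if n>1 else m*0
def ray(n,uv):
    k=get_calibration(n); f=192/np.tan(np.radians(k["vertical_fov"]/2)); R=np.array(k["R"]); t=np.array(k["t"])
    uv=np.atleast_2d(uv).astype(float)
    return -R.T@t, np.c_[(uv[:,0]-k["cx"])/f,(uv[:,1]-k["cy"])/f,np.ones(len(uv))]@R
def plane(n,uv,z):
    o,d=ray(n,uv); return o+d*((z-o[2])/d[:,2])[:,None]
def tri(a,b):
    A=[];B=[]; P=0;q=0;pts=[]
    for n,uv in(("top",a),("side",b)):
        o,d=ray(n,uv); d=d[0]/np.linalg.norm(d[0]); M=np.eye(3)-np.outer(d,d); P=P+M;q=q+M@o;pts.append((o,M))
    X=np.linalg.solve(P,q); return X,[round(1e3*np.linalg.norm(M@(X-o)),1) for o,M in pts]
def cen(m): 
    k=cv2.moments(m,True); return (k["m10"]/k["m00"],k["m01"]/k["m00"])
def bars(T,S,zs={}):
    for c in H:
        mt,ms=mask(T,c),mask(S,c)
        if mt.sum()<15 or ms.sum()<15: print(c,"few px",mt.sum(),ms.sum()); continue
        X,e=tri(cen(mt),cen(ms)); ys,xs=np.nonzero(mt)
        p=plane("top",np.c_[xs,ys],zs.get(c,X[2])); 
        w,V=np.linalg.eigh(np.cov(p[:,:2].T)); v=V[:,1]*np.sign(V[1,1])
        print(c,mt.sum(),ms.sum(),"tri",X.round(4),"miss mm",e,"top-cast",p.mean(0).round(4),"bar yaw from y",round(np.arctan2(-v[0],v[1]),3),"len",round(np.ptp(p[:,:2]@v),4))
E
python3 - <<'E'
from h import *
T=cv2.imread("pics/top0.png")[:,:,::-1].copy();S=cv2.imread("pics/side0.png")[:,:,::-1].copy()
bars(T,S)
# blue bin outlines, tray
h=cv2.cvtColor(T,cv2.COLOR_RGB2HSV)
b=cv2.inRange(h,(110,150,60),(130,255,255)); 
for c in cv2.findContours(b,0,2)[0]:
    if cv2.contourArea(c)>600 and c[:,0,1].min()>90: print("blue",cv2.minAreaRect(c))
g=cv2.inRange(h,(0,0,70),(180,60,200)); g[:, :230]=0; g[:100]=0;g[260:]=0
n,l,s,_=cv2.connectedComponentsWithStats(g); m=(l==1+np.argmax(s[1:,4])).astype(np.uint8)
c=max(cv2.findContours(m,0,2)[0],key=cv2.contourArea); r=cv2.minAreaRect(c); bx=cv2.boxPoints(r); print("tray",r)
P=plane("top",bx,.022); print(P.round(4),P.mean(0).round(4)); e=[np.linalg.norm(P[i]-P[i-1]) for i in range(4)]; print(np.round(e,4),[np.arctan2(*(P[i]-P[i-1])[1::-1]).round(3) for i in range(4)])
E
```

```text
red 213 85 tri [0.5235 0.1877 0.0838] miss mm [np.float64(0.4), np.float64(0.4)] top-cast [0.5239 0.1877 0.0838] bar yaw from y -0.106 len 0.06
yellow 213 164 tri [ 0.6215 -0.0788  0.0939] miss mm [np.float64(0.7), np.float64(0.7)] top-cast [ 0.6223 -0.0789  0.0939] bar yaw from y -0.026 len 0.061
green 219 121 tri [ 0.6255 -0.0156  0.0921] miss mm [np.float64(0.7), np.float64(0.7)] top-cast [ 0.6262 -0.0157  0.0921] bar yaw from y -0.014 len 0.0595
blue ((200.48464965820312, 206.1230926513672), (32.99323654174805, 63.62981414794922), 7.125016689300537)
blue ((342.1061706542969, 171.66392517089844), (101.62234497070312, 35.3725700378418), 2.6025619506835938)
blue ((131.72271728515625, 177.92205810546875), (65.26780700683594, 34.63960266113281), 70.70995330810547)
blue ((342.50872802734375, 134.325439453125), (100.12492370605469, 23.470680236816406), 2.862405300140381)
tray ((340.31494140625, 160.341796875), (153.87472534179688, 81.64139556884766), 1.8676787614822388)
[[ 0.5425  0.0704  0.022 ]
 [ 0.7071  0.0666  0.022 ]
 [ 0.699  -0.2375  0.022 ]
 [ 0.5357 -0.2236  0.022 ]] [ 0.6211 -0.081   0.022 ]
[0.294  0.1646 0.3042 0.1638] [np.float64(1.548), np.float64(-0.023), np.float64(-1.598), np.float64(3.057)]
```

```bash
cat >> h.py <<'E'
from scipy.spatial.transform import Rotation as Ro
def go(p,yaw=None):
    """shift (cm) and turn to a TCP position with tool y at world angle yaw, tool straight down"""
    o=get_obs(); w,x,y,z=o["eef_rot"]; R=Ro.from_quat([x,y,z,w])
    s=R.inv().apply(np.array(p)-o["eef_pos"])*100
    r=np.zeros(3)
    if yaw is not None:
        ty=np.array([np.cos(yaw),np.sin(yaw),0]); tz=np.array([0,0,-1.])
        G=Ro.from_matrix(np.c_[np.cross(ty,tz),ty,tz]); r=(R.inv()*G).as_rotvec()
    print("at",o["eef_pos"].round(4),"shift cm",s.round(2),"turn",r.round(3),"q",o["q"].round(2))
E
python3 - <<'E'
from h import *
T=cv2.imread("pics/top0.png")[:,:,::-1].copy()
h=cv2.cvtColor(T,cv2.COLOR_RGB2HSV)
g=cv2.inRange(h,(0,0,70),(180,60,200)); g[:, :230]=0; g[:100]=0;g[260:]=0
n,l,s,_=cv2.connectedComponentsWithStats(g); m=(l==1+np.argmax(s[1:,4])).astype(np.uint8)
c=max(cv2.findContours(m,0,2)[0],key=cv2.contourArea)[:,0]
P=plane("top",c,.022); ctr=np.array([.621,-.081]); L=[]
for ax,sg,half in((0,1,.081),(0,-1,.081),(1,1,.148),(1,-1,.148)):
    d=(P[:,:2]-ctr); oth=1-ax; k=(d[:,ax]*sg>half-.012)&(abs(d[:,oth])<(.12 if ax==0 else .055))
    a,b=np.polyfit(d[k,oth],d[k,ax],1); L.append((ax,a,b)); print("axis",ax,sg,k.sum(),"slope",round(a,4),"offset",round(b,4))
print("tray centre x",ctr[0]+(L[0][2]+L[1][2])/2,"y",ctr[1]+(L[2][2]+L[3][2])/2)
go([.622,-.079,.2],-.03)
E
```

```text
axis 0 1 17 slope 0.0209 offset 0.0807
axis 0 -1 19 slope 0.0198 offset -0.0809
axis 1 1 4 slope -0.0238 offset 0.1486
axis 1 -1 2 slope 0.9225 offset -0.1402
tray centre x 0.620887994897783 y -0.0767829750749637
at [ 0.2473 -0.5186  0.2495] shift cm [ 52.74 -23.55   5.  ] turn [-1.000e-03 -1.000e-03 -1.096e+00] q [-1.33  0.18  1.61 -0.    1.35 -0.21]
```

>>> apply_moves(moves=[[[52.7,-23.5,4,0,0,-1.1,1],[52.7,-23.5,4,0,0,-1.1,1],[52.7,-23.5,4,0,0,-1.1,1],[52.7,-23.5,4,0,0,-1.1,1],[52.7,-23.5,4,0,0,-1.1,1],[52.7,-23.5,4,0,0,-1.1,1],[52.7,-23.5,4,0,0,-1.1,1],[52.7,-23.5,4,0,0,-1.1,1]]])

```text
time_s: 0.9
eef_pos: [0.5073, -0.2136, 0.2223]
eef_rot: [-0.0, 0.715, 0.7, -0.0]
wrist_force: [0.6, -1.5, 0.6]
opening: 1.001
```

```bash
python3 -c "
from h import *
go([.622,-.079,.15],-.021)"
```

```text
at [ 0.5073 -0.2136  0.2223] shift cm [13.7  11.18  7.22] turn [-0. -0. -0.] q [-0.61  0.15  1.7  -0.    1.29 -0.59]
```

>>> apply_moves(moves=[[[13.7,11.2,7.2,0,0,0,1],[13.7,11.2,7.2,0,0,0,1],[13.7,11.2,7.2,0,0,0,1],[13.7,11.2,7.2,0,0,0,1],[13.7,11.2,7.2,0,0,0,1],[13.7,11.2,7.2,0,0,0,1],[13.7,11.2,7.2,0,0,0,1]]])

```text
time_s: 1.6
eef_pos: [0.6217, -0.0823, 0.1509]
eef_rot: [0.0, 0.716, 0.698, -0.0]
wrist_force: [0.9, -0.3, 0.0]
opening: 1.001
```

```bash
python3 -c "
from h import *
go([.622,-.079,.093],-.021)"
```

```text
at [ 0.6217 -0.0823  0.1509] shift cm [0.33 0.02 5.79] turn [-0.     0.    -0.006] q [-0.32  0.39  1.55 -0.    1.2  -0.29]
```

>>> apply_moves(moves=[[[0,0,2,0,0,0,1],[0,0,4,0,0,0,1],[0,0,5.7,0,0,0,1],[0,0,5.7,0,0,0,1],[0,0,5.7,0,0,0,1]]])

```text
time_s: 2.1
eef_pos: [0.6219, -0.0822, 0.094]
eef_rot: [0.0, 0.717, 0.697, -0.0]
wrist_force: [0.1, -0.6, 0.9]
opening: 1.001
```

```bash
python3 - <<'E'
from h import *
go([.622,-.079,.093],-.021)
S=camera("side");cv2.imwrite("pics/s1.png",cv2.resize(S[150:330,180:400,::-1],None,fx=3,fy=3))
E
```

```text
at [ 0.6219 -0.0822  0.094 ] shift cm [0.32 0.   0.1 ] turn [-0.     0.    -0.006] q [-0.32  0.47  1.58 -0.    1.1  -0.29]
```

View pics/s1.png

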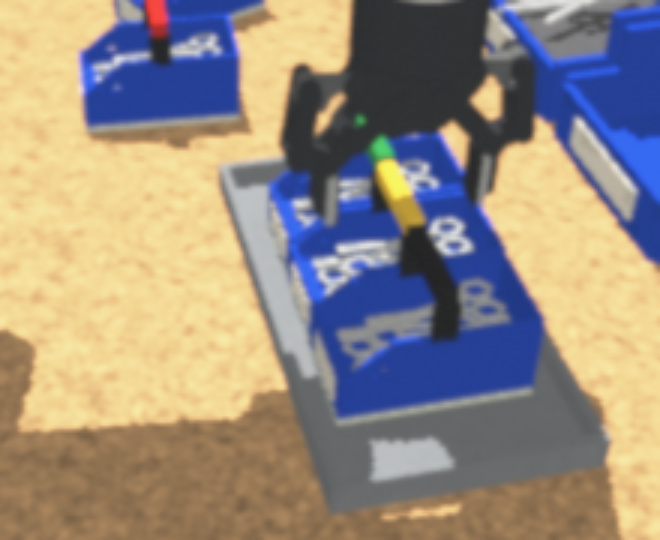

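The fingers straddle the yellow bar: in the crop, pads at about (325,195) and (480,175), bar at (400,195). I'll close on it and check the grip.

>>> apply_moves(moves=[[[0,0,0.1,0,0,0,0],[0,0,0.1,0,0,0,0],[0,0,0.1,0,0,0,0],[0,0,0.1,0,0,0,0],[0,0,0.1,0,0,0,0],[0,0,0.1,0,0,0,0],[0,0,0.1,0,0,0,0],[0,0,0.1,0,0,0,0]]])

```text
time_s: 2.95
eef_pos: [0.6222, -0.0815, 0.0928]
eef_rot: [0.0, 0.716, 0.698, 0.0]
wrist_force: [0.4, 1.0, 1.8]
opening: 0.128
```

>>> apply_moves(moves=[[[-0.5,0,0,0,0,0,0],[-1,0,0,0,0,0,0],[-1.5,0,0,0,0,0,0],[-2,0,0,0,0,0,0],[-2.5,0,0,0,0,0,0],[-3,0,0,0,0,0,0],[-3.5,0,0,0,0,0,0],[-4,0,0,0,0,0,0]]])

```text
time_s: 3.75
eef_pos: [0.6211, -0.1218, 0.0929]
eef_rot: [0.0, 0.716, 0.698, 0.0]
wrist_force: [1.6, 0.4, -2.0]
opening: 0.125
```

```bash
python3 - <<'E'
from h import *
print(get_obs()["wrist_force"],get_obs()["torque"])
T=camera("top");S=camera("side");bars(T,S)
cv2.imwrite("pics/s2.png",cv2.resize(cv2.hconcat([T[100:230,240:430,::-1].copy(),S[180:310,240:400,::-1].copy()]),None,fx=2.2,fy=2.2))
E
```

```text
[ 1.61358374  0.40419916 -1.97714492] [ 0.13210082 -0.16927314  0.00899822]
red 214 84 tri [0.5235 0.1879 0.0834] miss mm [np.float64(0.4), np.float64(0.4)] top-cast [0.5239 0.1879 0.0834] bar yaw from y -0.103 len 0.06
yellow few px 0 93
green 221 21 tri [ 0.6311 -0.0178  0.0721] miss mm [np.float64(0.7), np.float64(0.7)] top-cast [ 0.6318 -0.0179  0.0721] bar yaw from y -0.007 len 0.0592
```

View pics/s2.png

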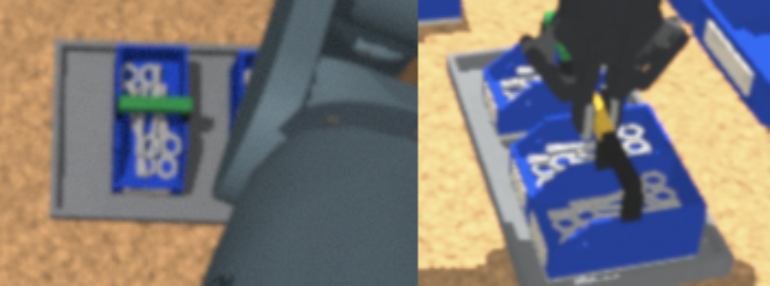

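The picture shows yellow and black moved together in -y, with the gap open on yellow's green side. Green stayed put. I'll release, rise and go to green.

>>> apply_moves(moves=[[[-4,0,0,0,0,0,1],[-4,0,0,0,0,0,1],[-4,0,0,0,0,0,1],[-4,0,0,0,0,0,1],[-4,0,0,0,0,0,1],[-4,0,0,0,0,0,1],[-4,0,-2,0,0,0,1],[-4,0,-5,0,0,0,1]]])

```text
time_s: 4.65
eef_pos: [0.6183, -0.1602, 0.1407]
eef_rot: [-0.002, 0.716, 0.698, -0.001]
wrist_force: [0.5, -1.1, 0.1]
opening: 1.001
```

```bash
python3 -c "
from h import *
go([.625,-.0157,.093],-.021)"
```

```text
at [ 0.6183 -0.1602  0.1407] shift cm [14.45  0.32  4.8 ] turn [-0.005 -0.002 -0.004] q [-0.44  0.43  1.52 -0.    1.19 -0.41]
```

I made a mistake. Shifts are measured from the pose at the start of each call, so that call moved another 4 cm in -y while opening. I'll check whether yellow and black moved or tilted.

```bash
python3 - <<'E'
from h import *
T=camera("top");S=camera("side");bars(T,S)
cv2.imwrite("pics/s3.png",cv2.resize(cv2.hconcat([T[100:230,240:430,::-1].copy(),S[180:310,240:400,::-1].copy()]),None,fx=2.2,fy=2.2))
E
```

```text
red 213 84 tri [0.5235 0.188  0.0833] miss mm [np.float64(0.5), np.float64(0.5)] top-cast [0.524  0.188  0.0833] bar yaw from y -0.106 len 0.0603
yellow 188 170 tri [ 0.6215 -0.1176  0.0901] miss mm [np.float64(0.6), np.float64(0.6)] top-cast [ 0.622  -0.1177  0.0901] bar yaw from y -0.019 len 0.054
green few px 217 12
```

View pics/s3.png

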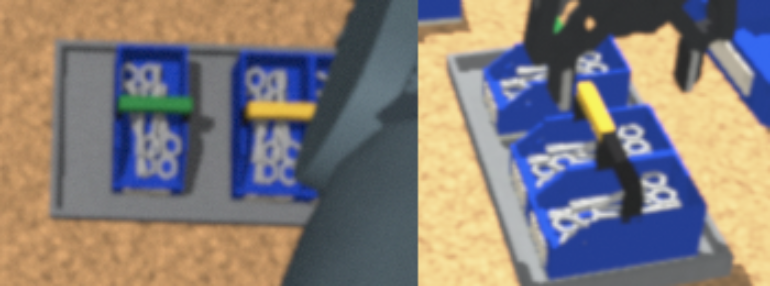

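No harm done. The bar slipped free, and yellow stands upright and square at y≈-0.12. Next is green.

>>> apply_moves(moves=[[[3,0.1,0,0,0,0,1],[7,0.2,0,0,0,0,1],[11,0.3,0,0,0,0,1],[14.3,0.3,0,0,0,0,1],[14.3,0.3,0,0,0,0,1],[14.3,0.3,2,0,0,0,1],[14.3,0.3,2,0,0,0,1]]])

```text
time_s: 5.45
eef_pos: [0.6247, -0.0181, 0.1198]
eef_rot: [-0.002, 0.716, 0.698, -0.001]
wrist_force: [0.1, 0.7, -0.2]
opening: 1.003
```

```bash
python3 -c "
from h import *
go([.625,-.0157,.093],-.021)"
```

```text
at [ 0.6247 -0.0181  0.1198] shift cm [0.24 0.04 2.68] turn [-0.005 -0.001 -0.004] q [-0.22  0.43  1.57 -0.    1.15 -0.19]
```

>>> apply_moves(moves=[[[0.1,0,1.4,-0.005,0,0,1],[0.1,0,2.7,-0.005,0,0,1],[0.1,0,2.7,-0.005,0,0,1],[0.1,0,2.7,-0.005,0,0,0],[0.1,0,2.7,-0.005,0,0,0],[0.1,0,2.7,-0.005,0,0,0],[0.1,0,2.7,-0.005,0,0,0],[0.1,0,2.7,-0.005,0,0,0]]])

```text
time_s: 6.25
eef_pos: [0.6268, -0.0176, 0.096]
eef_rot: [0.002, 0.716, 0.698, 0.002]
wrist_force: [-0.2, -0.2, -0.0]
opening: 0.144
```

>>> apply_moves(moves=[[[0,0,0,0,0,0,0],[0,0,0,0,0,0,0],[0,0,0,0,0,0,0]]])

```text
time_s: 6.55
eef_pos: [0.627, -0.0176, 0.0961]
eef_rot: [0.002, 0.716, 0.698, 0.002]
wrist_force: [-0.5, -0.0, 2.6]
opening: 0.127
```

>>> apply_moves(moves=[[[0.5,0,0,0,0,0,0],[1,0,0,0,0,0,0],[1.5,0,0,0,0,0,0],[2,0,0,0,0,0,0],[2.5,0,0,0,0,0,0],[3,0,0,0,0,0,0],[3.5,0,0,0,0,0,0],[4,0,0,0,0,0,0]]])

```text
time_s: 7.35
eef_pos: [0.6281, 0.0227, 0.0961]
eef_rot: [0.002, 0.716, 0.698, 0.002]
wrist_force: [-0.9, -7.2, 18.0]
opening: 0.123
```

>>> apply_moves(moves=[[[0,0,0,0,0,0,1],[0,0,0,0,0,0,1],[0,0,0,0,0,0,1],[0,0,0,0,0,0,1],[0,0,0,0,0,0,1],[0,0,-2,0,0,0,1],[0,0,-5,0,0,0,1],[0,0,-8,0,0,0,1]]])

```text
time_s: 8.15
eef_pos: [0.6268, 0.0223, 0.1758]
eef_rot: [0.001, 0.716, 0.698, 0.001]
wrist_force: [0.8, -0.4, 0.8]
opening: 0.997
```

```bash
python3 -c "
from h import *
go([.5235,.188,.15],-.105)"
```

```text
at [0.6268 0.0223 0.1758] shift cm [ 16.29 -10.77   2.55] turn [ 0.003 -0.     0.079] q [-0.15  0.36  1.54  0.    1.24 -0.13]
```

>>> apply_moves(moves=[[[4,-2.7,0.5,0,0,0.08,1],[8,-5.4,1,0,0,0.08,1],[12,-8.1,2,0,0,0.08,1],[16.3,-10.8,2.5,0,0,0.08,1],[16.3,-10.8,2.5,0,0,0.08,1],[16.3,-10.8,2.5,0,0,0.08,1],[16.3,-10.8,2.5,0,0,0.08,1]]])

```text
time_s: 8.85
eef_pos: [0.5246, 0.1876, 0.1505]
eef_rot: [0.002, 0.744, 0.669, 0.002]
wrist_force: [0.7, -0.6, -0.4]
opening: 0.999
```

```bash
python3 - <<'E'
from h import *
T=camera("top");S=camera("side");bars(T,S)
go([.5235,.188,.087],-.105)
cv2.imwrite("pics/s4.png",cv2.resize(cv2.hconcat([T[100:230,240:430,::-1].copy(),S[150:310,200:400,::-1][:130].copy()]),None,fx=2,fy=2))
E
```

```text
red few px 0 83
yellow 218 181 tri [ 0.6199 -0.1218  0.0942] miss mm [np.float64(0.5), np.float64(0.5)] top-cast [ 0.6204 -0.1219  0.0942] bar yaw from y -0.035 len 0.0626
green 209 132 tri [0.6292 0.0252 0.0883] miss mm [np.float64(0.5), np.float64(0.5)] top-cast [0.6297 0.0251 0.0883] bar yaw from y -0.026 len 0.0565
at [0.5248 0.187  0.1504] shift cm [ 0.08 -0.18  6.34] turn [ 0.006 -0.    -0.003] q [ 0.13  0.25  1.74 -0.    1.15  0.24]
```

View pics/s4.png

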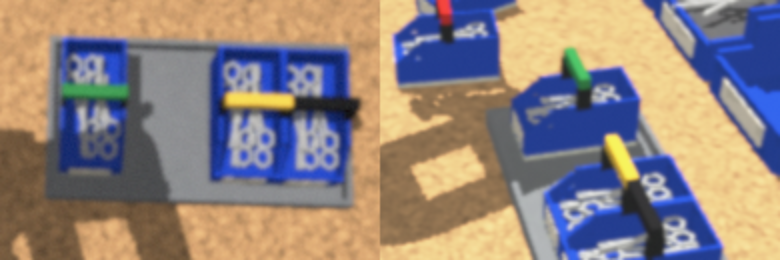

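Green now stands at y≈+0.025 and yellow at -0.122, so the centres are 147 mm apart. Both look flat, green near the left wall at crop (95,105) and yellow at (248,115). Next I'll grasp red.

>>> apply_moves(moves=[[[0,-0.1,2,0.005,0,0,1],[0.1,-0.1,4.5,0.005,0,0,1],[0.1,-0.1,6.4,0.005,0,0,1],[0.1,-0.1,6.4,0.005,0,0,1],[0.1,-0.1,6.4,0.005,0,0,1]]])

```text
time_s: 9.45
eef_pos: [0.5237, 0.1884, 0.0862]
eef_rot: [-0.0, 0.744, 0.668, -0.0]
wrist_force: [0.3, 0.4, 0.8]
opening: 0.999
```

>>> apply_moves(moves=[[[0,0,0,0,0,0,0],[0,0,0,0,0,0,0],[0,0,0,0,0,0,0],[0,0,0,0,0,0,0],[0,0,0,0,0,0,0],[0,0,0,0,0,0,0],[0,0,0,0,0,0,0],[0,0,0,0,0,0,0]]])

```text
time_s: 10.25
eef_pos: [0.5234, 0.1894, 0.0865]
eef_rot: [-0.0, 0.744, 0.669, 0.0]
wrist_force: [-1.2, 1.0, 3.5]
opening: 0.131
```

>>> apply_moves(moves=[[[0,0,-1,0,0,0,0],[0,0,-3,0,0,0,0],[0,0,-5,0,0,0,0],[0,0,-7.5,0,0,0,0],[0,0,-10,0,0,0,0],[0,0,-12.5,0,0,0,0],[0,0,-15,0,0,0,0],[0,0,-15,0,0,0,0]]])

```text
time_s: 11.05
eef_pos: [0.5249, 0.1894, 0.2398]
eef_rot: [0.002, 0.744, 0.669, 0.003]
wrist_force: [1.2, 0.2, -3.0]
opening: 0.127
```

```bash
python3 - <<'E'
from h import *
o=get_obs();print(o["wrist_force"],o["opening"])
T=camera("top");S=camera("side");bars(T,S)
go([.622,-.048,.238],-.025)
cv2.imwrite("pics/s5.png",cv2.resize(cv2.hconcat([S[60:210,150:350,::-1].copy(),S[170:320,200:400,::-1].copy()]),None,fx=2,fy=2))
E
```

```text
[ 1.22468404  0.23592665 -2.97006682] 0.12679507925294284
red few px 0 79
yellow 220 183 tri [ 0.62   -0.1215  0.094 ] miss mm [np.float64(0.5), np.float64(0.5)] top-cast [ 0.6205 -0.1216  0.094 ] bar yaw from y -0.034 len 0.0626
green 211 132 tri [0.6291 0.0249 0.0885] miss mm [np.float64(0.5), np.float64(0.5)] top-cast [0.6296 0.0249 0.0885] bar yaw from y -0.025 len 0.0565
at [0.5228 0.1891 0.2355] shift cm [-22.52  12.37  -0.26] turn [-0.    -0.    -0.081] q [0.13 0.15 1.67 0.   1.32 0.24]
```

View pics/s5.png

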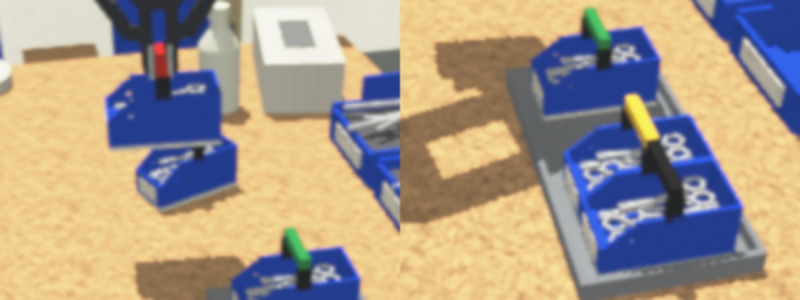

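Red is lifted and hangs level in the left crop (165,105). The tray bins are undisturbed. I'll carry red over the gap.

>>> apply_moves(moves=[[[-2,1.1,0,0,0,-0.02,0],[-5,2.8,0,0,0,-0.04,0],[-8.5,4.7,0,0,0,-0.06,0],[-12,6.6,0,0,0,-0.08,0],[-15.5,8.5,0,0,0,-0.08,0],[-19,10.4,0,0,0,-0.08,0],[-21.4,11.8,0,0,0,-0.08,0],[-22.4,12.4,0,0,0,-0.08,0]]])

```text
time_s: 11.95
eef_pos: [0.6222, -0.0493, 0.2329]
eef_rot: [-0.002, 0.717, 0.697, -0.001]
wrist_force: [0.8, 0.3, -3.0]
opening: 0.131
```

>>> apply_moves(moves=[[[0,0,0,0,0,0,0],[0,0,0,0,0,0,0]]])

```text
time_s: 12.15
eef_pos: [0.6217, -0.0456, 0.2344]
eef_rot: [-0.002, 0.716, 0.698, -0.0]
wrist_force: [0.5, -0.2, -2.8]
opening: 0.127
```

```bash
python3 - <<'E'
from h import *
go([.622,-.047,.13],-.025)
S=camera("side");m=mask(S,"red");print(m.sum(), cen(m) if m.sum() else 0)
# red bar from side camera on the vertical plane x = .622
o,d=ray("side",cen(m)); d=d[0]; print((o+d*((.622-o[0])/d[0])).round(4), plane("side",cen(m),get_obs()["eef_pos"][2]).round(4))
E
```

```text
at [ 0.6217 -0.0456  0.2344] shift cm [-0.15  0.06 10.44] turn [-0.003 -0.002 -0.001] q [-0.26  0.3   1.49  0.    1.35 -0.24]
126 (315.55555555555554, 141.77777777777777)
[ 0.622  -0.0619  0.2339] [[ 0.6214 -0.0635  0.2348]]
```

>>> apply_moves(moves=[[[-0.1,0,2,-0.003,0,0,0],[-0.1,0,4,-0.003,0,0,0],[-0.1,0,6,-0.003,0,0,0],[-0.1,0,8,-0.003,0,0,0],[-0.1,0,8,-0.003,0,0,0]]])

```text
time_s: 12.7
eef_pos: [0.62, -0.0453, 0.1526]
eef_rot: [-0.002, 0.716, 0.699, -0.0]
wrist_force: [-0.6, -0.6, -4.1]
opening: 0.128
```

```bash
python3 - <<'E'
from h import *
go([.622,-.0475,.0935],-.025)
S=camera("side");cv2.imwrite("pics/s6.png",cv2.resize(S[130:310,200:400,::-1],None,fx=3,fy=3))
E
```

```text
at [ 0.62   -0.0453  0.1526] shift cm [-0.22  0.23  5.91] turn [-0.004 -0.002  0.001] q [-0.26  0.38  1.56  0.    1.2  -0.24]
```

View pics/s6.png

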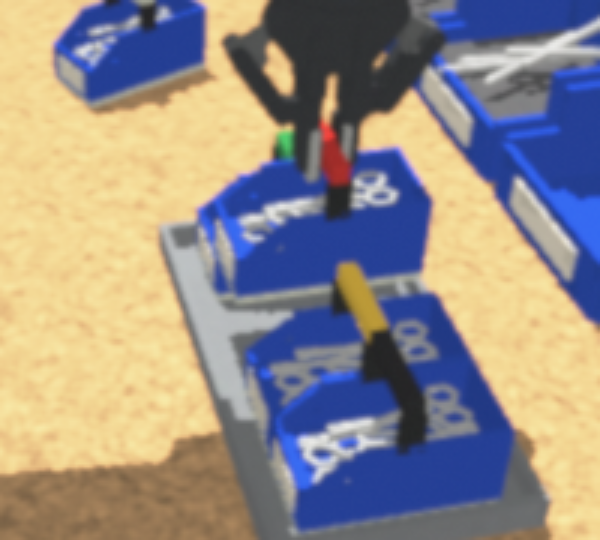

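Red hangs level at (330,230), with a clear gap to yellow at (370,390). I'll lower it gently.

>>> apply_moves(moves=[[[-0.1,0.1,1.5,0,0,0,0],[-0.2,0.2,3,0,0,0,0],[-0.2,0.2,4,0,0,0,0],[-0.2,0.2,4.6,0,0,0,0],[-0.2,0.2,5,0,0,0,0],[-0.2,0.2,5.2,0,0,0,0],[-0.2,0.2,5.2,0,0,0,0]]])

```text
time_s: 13.45
eef_pos: [0.6249, -0.0497, 0.1039]
eef_rot: [0.001, 0.716, 0.698, 0.001]
wrist_force: [-0.3, -0.7, -2.9]
opening: 0.128
```

>>> apply_moves(moves=[[[0,0,0.2,0,0,0,0],[0,0,0.35,0,0,0,0],[0,0,0.5,0,0,0,0],[0,0,0.5,0,0,0,0]]])

```text
time_s: 13.85
eef_pos: [0.6247, -0.0496, 0.0988]
eef_rot: [0.001, 0.716, 0.698, 0.001]
wrist_force: [-1.0, 0.6, -2.5]
opening: 0.128
```

>>> apply_moves(moves=[[[0,0,0.15,0,0,0,0],[0,0,0.3,0,0,0,0],[0,0,0.45,0,0,0,0],[0,0,0.45,0,0,0,0]]])

```text
time_s: 14.25
eef_pos: [0.6247, -0.0496, 0.0941]
eef_rot: [0.001, 0.716, 0.698, 0.001]
wrist_force: [-0.4, 0.2, -3.1]
opening: 0.127
```

>>> apply_moves(moves=[[[0,0,0.1,0,0,0,0],[0,0,0.1,0,0,0,0],[0,0,0.1,0,0,0,0]]])

```text
time_s: 14.55
eef_pos: [0.6249, -0.0497, 0.0935]
eef_rot: [0.001, 0.716, 0.698, 0.001]
wrist_force: [-0.1, 0.3, -3.6]
opening: 0.125
```

>>> apply_moves(moves=[[[0,0,0.1,0,0,0,0],[0,0,0.1,0,0,0,0],[0,0,0.1,0,0,0,0]]])

```text
time_s: 14.85
eef_pos: [0.6249, -0.0497, 0.0926]
eef_rot: [0.001, 0.716, 0.698, 0.001]
wrist_force: [0.2, -0.4, -2.7]
opening: 0.125
```

>>> apply_moves(moves=[[[0,0,0.1,0,0,0,0],[0,0,0.1,0,0,0,0],[0,0,0.1,0,0,0,0]]])

```text
time_s: 15.15
eef_pos: [0.6251, -0.0497, 0.0925]
eef_rot: [0.001, 0.716, 0.698, 0.001]
wrist_force: [-3.5, 1.0, 5.3]
opening: 0.132
```

The force changed sign to +5 N at z = 0.0925, as predicted, so red is on the floor. I'll release and rise.

>>> apply_moves(moves=[[[0,0,0,0,0,0,1],[0,0,0,0,0,0,1],[0,0,0,0,0,0,1],[0,0,0,0,0,0,1],[0,0,0,0,0,0,1],[0,0,0,0,0,0,1],[0,0,-2,0,0,0,1],[0,0,-5,0,0,0,1]]])

```text
time_s: 15.95
eef_pos: [0.623, -0.0493, 0.1397]
eef_rot: [-0.001, 0.716, 0.698, -0.0]
wrist_force: [1.1, 0.5, -0.4]
opening: 1.001
```

>>> apply_moves(moves=[[[0,0,-4,0,0,0,1],[0,0,-8,0,0,0,1],[-4,-4,-10,0,0,0,1],[-8,-8,-10,0,0,0,1],[-12,-12,-10,0,0,0,1],[-16,-16,-10,0,0,0,1],[-20,-18,-10,0,0,0,1],[-24,-18,-10,0,0,0,1]]])

```text
time_s: 16.75
eef_pos: [0.4386, -0.2751, 0.2412]
eef_rot: [0.001, 0.716, 0.698, 0.001]
wrist_force: [1.3, 0.9, 0.8]
opening: 0.998
```

```bash
python3 - <<'E'
from h import *
print(get_obs()["eef_pos"])
T=camera("top");S=camera("side");bars(T,S)
cv2.imwrite("pics/s7.png",cv2.resize(cv2.hconcat([T[100:250,240:430,::-1].copy(),S[170:320,220:400,::-1].copy()]),None,fx=2.1,fy=2.1))
E
```

```text
[ 0.43857621 -0.27508866  0.2411658 ]
red 204 171 tri [ 0.6245 -0.0519  0.0934] miss mm [np.float64(1.0), np.float64(1.0)] top-cast [ 0.6256 -0.0521  0.0934] bar yaw from y -0.011 len 0.0594
yellow 215 178 tri [ 0.6198 -0.1204  0.0942] miss mm [np.float64(1.0), np.float64(1.0)] top-cast [ 0.6208 -0.1207  0.0942] bar yaw from y -0.024 len 0.0609
green 211 118 tri [0.6297 0.0252 0.0876] miss mm [np.float64(0.2), np.float64(0.2)] top-cast [0.63   0.0251 0.0876] bar yaw from y -0.028 len 0.0566
```

View pics/s7.png

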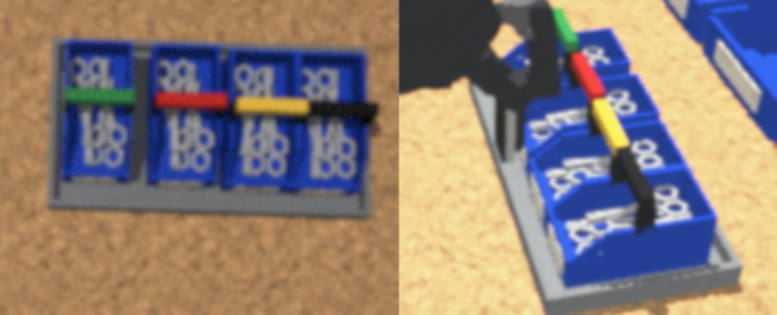

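The final view shows green (100,97), red (190,100), yellow (272,106) and black in order, square and flat. Green's bar height reads about 5 mm low, so I'll move the arm clear of the view and check green's tilt from the bar ends.

>>> apply_moves(moves=[[[-5,-2,-2,0,0,0,1],[-10,-4,-4,0,0,0,1],[-15,-6,-4,0,0,0,1],[-18,-8,-4,0,0,0,1],[-18,-8,-4,0,0,0,1],[-18,-8,-4,0,0,0,1]]])

```text
time_s: 17.45
eef_pos: [0.3554, -0.4531, 0.2801]
eef_rot: [0.001, 0.717, 0.697, 0.002]
wrist_force: [-0.3, 0.7, 0.5]
opening: 0.999
```

```bash
python3 - <<'E'
from h import *
T=camera("top");S=camera("side");bars(T,S)
def ends(m,flip):
    ys,xs=np.nonzero(m); p=np.c_[xs,ys].astype(float); c=p.mean(0); v=np.linalg.svd(p-c,full_matrices=0)[2][0]
    v*=np.sign(v[0])*flip; s=(p-c)@v; return p[s>np.quantile(s,.85)].mean(0),p[s<np.quantile(s,.15)].mean(0)
for c in H:   # -y end: right in top view, right/lower in side view
    a=ends(mask(T,c),1);b=ends(mask(S,c),1)
    P=[tri(x,y)[0] for x,y in zip(a,b)]; d=P[1]-P[0]; print(c,"-y end",P[0].round(4),"+y end",P[1].round(4),"tilt",round(d[2]/np.linalg.norm(d),3))
cv2.imwrite("pics/s8.png",cv2.resize(S[170:320,220:400,::-1],None,fx=3,fy=3))
E
```

```text
red 204 169 tri [ 0.6245 -0.0519  0.0935] miss mm [np.float64(1.0), np.float64(1.0)] top-cast [ 0.6256 -0.0521  0.0935] bar yaw from y -0.011 len 0.0594
yellow 215 178 tri [ 0.6197 -0.1206  0.0944] miss mm [np.float64(1.0), np.float64(1.0)] top-cast [ 0.6208 -0.1208  0.0944] bar yaw from y -0.025 len 0.0609
green 210 130 tri [0.629  0.0252 0.0887] miss mm [np.float64(0.6), np.float64(0.6)] top-cast [0.6296 0.0251 0.0887] bar yaw from y -0.026 len 0.0565
red -y end [ 0.6245 -0.0775  0.0934] +y end [ 0.6247 -0.0266  0.0954] tilt 0.04
yellow -y end [ 0.6194 -0.1464  0.0945] +y end [ 0.6203 -0.0951  0.0956] tilt 0.023
green -y end [0.6287 0.0007 0.0876] +y end [0.6294 0.0501 0.0914] tilt 0.078
```

View pics/s8.png

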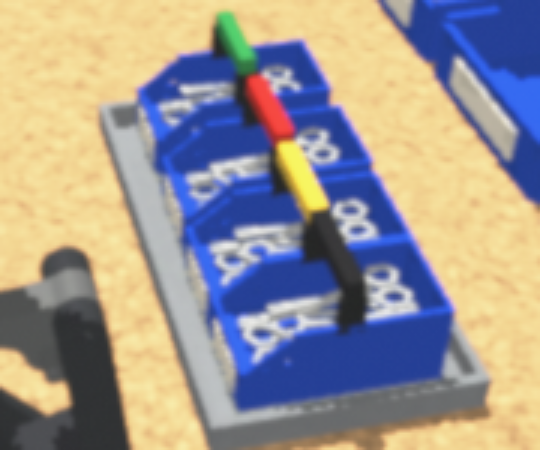

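Red, green and yellow all look flat and parallel. Green's +y edge at about 0.055 is clear of the inner wall at 0.062, so nothing can be propping it up. Handing in.

```bash
python3 -c "
from bench import *
print(hand_in())"
```

```text
the job is handed in; nothing more can be done
None
```

I handed the job in at about 17.5 s, with red standing in the gap between yellow and green; `hand_in` gave no verdict.

**What I did:**
- Gripped the yellow bar and dragged yellow about 40 mm towards -y, pushing the black bin along with it.
- Dragged green about 40 mm towards +y. Their centres then stood about 147 mm apart, while red was still on the table.
- Lifted red, carried it over the gap and lowered it until it touched the tray floor. I then released it and moved the arm clear.

**Last checks:**

| Check | Measured | Limit |
|---|---|---|
| Red to yellow | about 69 mm | under 115 mm |
| Red to green | about 77 mm | under 115 mm |
| Yellow to green | about 146 mm | over 115 mm |
| Offset from the tray's long centre line | within about 7 mm | 25 mm |
| Bar yaw relative to the tray | within about 0.01 rad | 0.2 rad |

The last picture shows all the bins upright and flat, with the arm clear.

**What went wrong or disagreed:**
- **Release from yellow:** I repeated a 4 cm shift while opening the gripper. The bar slipped free, and a check showed yellow still upright and in place.
- **Green's drag:** it ended with an 18 N vertical wrist force, which I did not track down.
- **Green's height and tilt:** its bar measured about 5 mm lower than the others. Its ends suggested a tilt of 0.08 rad against a limit of 0.1. Red and yellow read 0.02–0.04 by the same method. I put this down to shading at the bar end, because green looks flat in the pictures and is clear of the tray walls.

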